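# Index the test fixture's spring-loaded selector knob to the tall bushing

## Robot

A 7-joint arm with a two-finger parallel gripper is mounted at the origin on the work surface. World frame = base frame: x ahead of the robot, y to its left, z up, the work surface at z = 0. Lengths are in m, angles in rad, forces in N, time in s.
With the tool pointing down it reaches from about 0.4 to 0.85 m from the base axis. Payload 10.4 kg.
Tool frame: the origin (TCP) lies at the very end of the fingers, on their centre line; the grasp point (between the pads) lies 19 mm behind it (r.pinch_z is the distance from the TCP to the grasp point, in m); z points along the fingers, y is the line along which they close (so a half turn about z gives the same grasp; the last joint's range is limited). The gripper opens to 87 mm and grips with 3 to 60 N. Pads are 19 mm wide; open, the fingers measure 117 mm over their backs; the gripper's body (75 mm by 190 mm) begins 51 mm behind the grasp point.
Start: joints at [-1.364, 0.332, -0.065, 1.46, 0.022, 1.35, -0.088], TCP at [0.142, 0.609, 0.223] pointing down, gripper open.
Joint ranges: [-2.6, 2.6], [-0.5, 2.12], [-1.47, 1.34], [0.16, 2.42], [-1.27, 4.41], [0.06, 2.06], [-2.6, 2.6]. Speed limits (rad/s): [2.22, 2.22, 2.79, 2.79, 3.14, 3.14, 3.14].

## Interface

Orientations are given as a unit quaternion [x, y, z, w].
In Python, from bench import sensors, vision, r gives the robot as it stands.
- The arm moves only by the shell command python3 -m crank 'ROWS' [OPENING] [FORCE]. ROWS is JSON, a list of rows, each a list of 2 entries, a list of its own where there are three numbers: the shift along the tool's x, y, z normalised to -1 to 1, where 1 is 3 cm, then the turn about the tool's z normalised to -1 to 1, where 1 is 8 degrees. A call has 1 to 12 rows; each row shifts and turns the commanded pose from where the row before left it, along the tool's axes as they then stand; what a row does not reach is not made up. A row lasts 1/8 s, in which the tool goes at most 62.5 mm and 10.7 degrees, less where a joint would pass 70% of its speed; a pose out of reach is approached as far as the arm can. A call with a number of a shift or a turn outside -1 to 1 is refused whole. A call with a gripper value outside its range is refused whole. OPENING is the opening, from 0 (shut) to 1 (fully open), set as the call begins (- or left out, the last holds). The fingers move at their own pace and stop on an object; FORCE is the grip in N (left out, the last holds). Time passes only in rows, so rows that do not move let the fingers close. It gives the time, the measured TCP pose, the force, the opening and the grip force at its end, in the units of the state.
- sensors.read_state(): the state, without advancing time (a new reading comes with each control period).
- vision.camera(name): name is "scene" or "top" or "wrist"; returns the picture (384x512x3 uint8, red, green, blue); there is no depth.
- vision.camera_model(name): a dict with "vertical_fov" (degrees; the focal length in pixels is half the picture's height over the tangent of half this angle, whatever the lens; pixels are square), "cx", "cy" (the principal point, pixels), "camera_from_world" (4x4, takes a point from world to camera coordinates); the wrist camera has in their place "hand_eye" (4x4, takes a point from camera to tool coordinates, whose origin is the TCP and whose axes are the flange's). Camera axes: x right, y down, z forward; pixel columns grow to the right and rows downward; lengths in m; the calibration is good to about 2 mm. A picture is of the moment at which its call begins: read the wrist's pose just before it. camera_model takes no time and is no camera call.
- r.close_job(): hands the job in; it is judged then, once.
The state is a dict: "time": time; "joint_positions": joint angles; "joint_vel": joint speeds; "joint_torque": joint torques, N m; "ee_pos": TCP position; "eef_rot": TCP orientation; "ft_force": force on the tool from outside, world axes, zero at the start; "torque": the same for the moment, N m; "width": finger opening in m; "grip_force": force on a finger pad.
Only numpy, scipy, OpenCV 4.12 (cv2) and the standard library are available. Lean on these libraries where they do the work, as an engineer would, in place of code of your own. Each camera call takes 0.05 s, during which the arm holds its last target. There are 200 camera calls.

## Task

The selector knob on the bench test fixture sits in its middle notch. Pull the sprung knob straight up, turn it until its steel nose points at the nest that holds the tall stepped bushing (not the one with the low disc), and let it snap fully down into that notch. Leave the bushing and the disc seated in their nests and let go of the knob.

Things in the scene. Friction and masses are not known exactly. Their poses are not given: they have to be found in the camera images.
- knob_grip (a point): Centre of the knob's upright black bar (56 long, 16 thick, 30 mm high), on its vertical spindle, 101 mm above the bench when down. x runs along the bar towards the steel nose at its foot (45 mm from the axis), y across the bar, z up. It stands on a grey fixed block, 270 x 160 x 40 mm. 23 mm free under the bar, then a toothed crown ring: 84 mm wide, top 63 mm above the bench.
- knob_pull (a joint): Knob's lift in m: 0 down in a notch, 0.024 top stop. Spring and weight: 5.5 N at 0, 11.5 N at the top. Notches: the middle one (start) and 60 degrees to each side, each aimed at a nest. It turns only when lifted over 13 mm, up to 71 degrees either way, and keeps its angle. Let go within 10 degrees of a notch it snaps down and centres itself; in between it stays up on the ring, about 0.012.
- bushing_mid (a point): Centre (half-way up) of the tall stepped steel bushing, loose and upright: foot 33 mm wide and 14 high, barrel 26 mm wide, 46 mm high in all, top 86 mm above the bench. It stands in one of the block's two nests (round collars 8 mm high), 115 mm from the knob's axis, 60 degrees left or right of the middle notch.
- disc_mid (a point): Centre of the low steel disc, loose, 33 mm wide and 14 mm high, lying in the other nest, also 115 mm from the knob's axis; the point is 47 mm above the bench.

How it is judged:
On the way:
1. the knob is pulled up out of the middle notch (value of joint knob_pull above 0.01 m), for 0.1 s.
At the end, for the whole second after the job is handed in: The knob is down in the notch that points at the tall bushing (pulled out by less than 3 mm, nose within about 15 degrees of the bushing), and bushing and disc are upright (within 11 degrees) and within 10 mm of where they stood in their nests (x of bushing_mid in the frame of knob_grip above 0.1 m and y of bushing_mid in the frame of knob_grip between -0.03 and 0.03 m and value of joint knob_pull below 0.003 m and angle between each of bushing_mid, disc_mid's own z axis and vertical below 0.2 rad and distance of each of bushing_mid, disc_mid from where it was at the start of the episode below 0.01 m); the robot touches nothing.
It also fails if it takes over 29 s, if anything falls off the work surface, if the arm or the gripper's body presses on something with over 40 N, if the wrist force passes 120 N, or if a joint passes its speed limit or range.

## Working session

There is one attempt and no reset: what is moved stays moved. The work goes in short steps, Python scripts to look and compute and a shell command to move; the robot and the scene stay as the last step left them, time stands still between calls to the robot, and variables do not carry over. Pictures are saved under pics/ and viewed, at most 10 in all, crops included, and the job is handed in when it is done.

```bash
mkdir -p pics; python3 - <<'E'
from bench import sensors, vision, r
import cv2,numpy as np
s=sensors.read_state(); print(s); print(r.pinch_z)
for n in ("top","scene"):
    im=vision.camera(n); cv2.imwrite(f"pics/{n}0.png",im[:,:,::-1])
    print(n,vision.camera_model(n))
print(vision.camera_model("wrist"))
E
```

```text
{'time': 0.0, 'joint_positions': array([-1.36361892,  0.33283054, -0.06469206,  1.46094709,  0.0216539 ,
        1.34993399, -0.08849322]), 'joint_vel': array([ 0.00104648, -0.00091605, -0.00048303,  0.001032  ,  0.00137052,
       -0.00045551,  0.00094537]), 'joint_torque': array([-6.93626826e-04, -6.23249602e+01,  2.42443214e-02, -3.89903140e+01,
       -6.14247657e-02,  3.96761997e-02,  1.32667069e-04]), 'ee_pos': array([0.14228912, 0.60817705, 0.22177701]), 'eef_rot': array([ 1.14620089e-01,  9.93409145e-01, -7.10959986e-04, -1.97268673e-05]), 'ft_force': array([-0.26227373,  0.18447265,  0.08355184]), 'torque': array([ 0.03888096, -0.00213451, -0.05395955]), 'grip_force': 0.0, 'width': 0.08691368085746468}
0.0187
top {'vertical_fov': 54.129913276430905, 'cx': 250.017805889822, 'cy': 196.0526038817819, 'camera_from_world': array([[ 0.02889722, -0.99915178, -0.02933718,  0.04235728],
       [-0.98519922, -0.02350819, -0.16979357,  0.61239787],
       [ 0.16895988,  0.03380953, -0.98504288,  0.65588543],
       [ 0.        ,  0.        ,  0.        ,  1.        ]])}
scene {'vertical_fov': 50.08303340956953, 'cx': 253.0718054792444, 'cy': 192.89229912556127, 'camera_from_world': array([[-0.70461129,  0.70958893, -0.00254484,  0.41195495],
       [ 0.55089943,  0.5447675 , -0.63224852, -0.27840106],
       [-0.44725021, -0.4468914 , -0.77476147,  1.13889002],
       [ 0.        ,  0.        ,  0.        ,  1.        ]])}
{'vertical_fov': 69.89417308854897, 'cx': 257.478283452189, 'cy': 195.69483719316298, 'hand_eye': array([[ 2.36456936e-04, -9.65728088e-01, -2.59555783e-01,
         7.12996612e-02],
       [ 9.99999509e-01,  4.78251992e-04, -8.68424349e-04,
        -5.01701551e-04],
       [ 9.62794856e-04, -2.59555450e-01,  9.65727726e-01,
        -1.61891773e-01],
       [ 0.00000000e+00,  0.00000000e+00,  0.00000000e+00,
         1.00000000e+00]])}
```

View pics/top0.png

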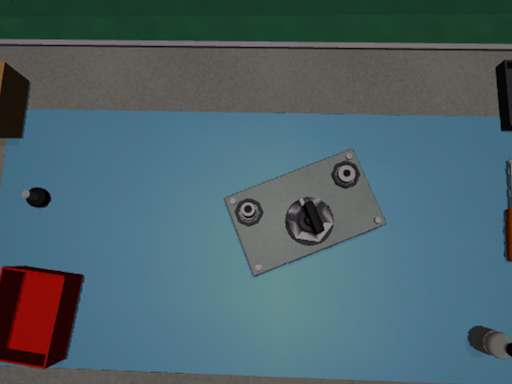

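View pics/scene0.png

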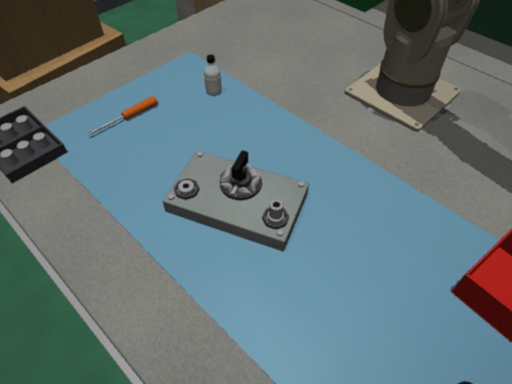

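The tall bushing is at top-image (249,211), which matches scene (276,212). The disc is at top (347,174) and the knob at about (312,218). I'll zoom in to measure them.

```bash
cat > h.py <<'E'
import numpy as np, cv2
from bench import sensors, vision, r
def ray(n,u,v,z):
    m=vision.camera_model(n); f=192/np.tan(np.radians(m["vertical_fov"]/2))
    T=m["camera_from_world"]; R=T[:3,:3]; c=-R.T@T[:3,3]
    d=R.T@np.array([(u-m["cx"])/f,(v-m["cy"])/f,1]); return c+d*(z-c[2])/d[2]
def proj(n,p):
    m=vision.camera_model(n); f=192/np.tan(np.radians(m["vertical_fov"]/2))
    q=m["camera_from_world"]@np.append(p,1); return m["cx"]+f*q[0]/q[2],m["cy"]+f*q[1]/q[2]
E
python3 - <<'E'
from h import *
for n,p in (("disc",(347,174,.054)),("bush",(249,210,.086)),("crown",(310,221,.063))): print(n,ray("top",*p))
for c in ((225,199),(352,150),(385,223),(255,275)): print(ray("top",*c,.04))
for n,p in (("disc",(186,187,.054)),("bush",(276,204,.086)),("crown",(241,182,.063))): print(n,ray("scene",*p))
a=cv2.imread("pics/top0.png")[140:284,215:395]; b=cv2.imread("pics/scene0.png")[140:250,155:315]
cv2.imwrite("pics/c0.png",cv2.convertScaleAbs(cv2.resize(a,None,fx=4.4,fy=4,interpolation=3)[:, :],alpha=1.6))
cv2.imwrite("pics/c1.png",cv2.convertScaleAbs(cv2.resize(b,None,fx=5,fy=5,interpolation=3),alpha=1.3))
E
```

```text
disc [ 0.65750817 -0.1234757   0.054     ]
bush [0.58009553 0.05846493 0.086     ]
crown [ 0.565667  -0.0529504  0.063    ]
[0.60640073 0.10690399 0.04      ]
[ 0.70898777 -0.13701015  0.04      ]
[ 0.56800663 -0.19611282  0.04      ]
[0.46506899 0.04542554 0.04      ]
disc [ 0.66258495 -0.11879686  0.054     ]
bush [0.58293412 0.06028753 0.086     ]
crown [ 0.57793527 -0.04164242  0.063     ]
```

View pics/c0.png

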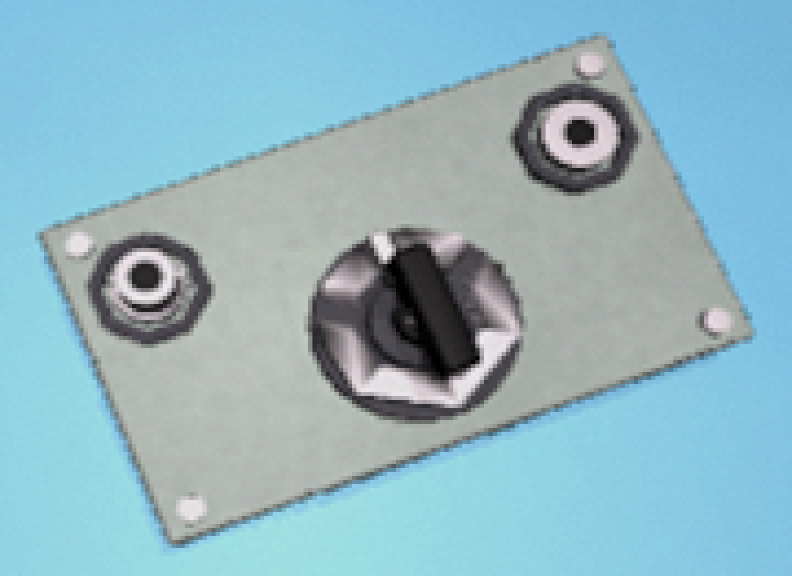

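View pics/c1.png

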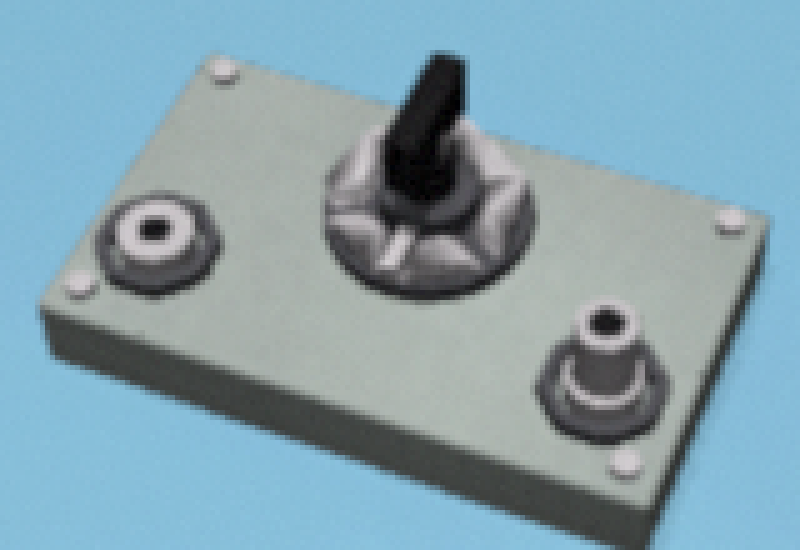

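```bash
python3 - <<'E'
from h import *
k=ray("top",314.5,216.75,.116)
D=(ray("top",346.8,173,.054)+ray("scene",185.8,185.8,.054))[:2]/2
B=(ray("top",248,208.75,.086)+ray("scene",276.2,204.4,.086))[:2]/2
print(ray("scene",155+430/5,140+80/5,.116))
d=D-B; L=np.hypot(*d); n=np.array([-d[1],d[0]])/L
print("k",k,"D",D,"B",B,"sep",L)
ax=(D+B)/2-n*.0575; yaw=np.arctan2(n[1],n[0])
print("axis from nests",ax,"yaw",np.degrees(yaw), [np.linalg.norm(k[:2]-q) for q in (D,B)])
s=[ (215+u/4.4,140+v/4) for u,v in ((412,247),(463,366))]
a,b=[ray("top",*p,.116) for p in s]; print("bar yaw",np.degrees(np.arctan2(*(a-b)[1::-1])),np.linalg.norm(a-b))
from scipy.spatial.transform import Rotation as R
st=sensors.read_state(); M=R.from_quat(st["eef_rot"]).as_matrix(); print(M)
E
```

```text
[ 0.56089544 -0.05727756  0.116     ]
k [ 0.56735079 -0.053777    0.116     ] D [ 0.66011832 -0.12238074] B [0.58283805 0.06076616] sep 0.19878386769236864
axis from nests [ 0.56850132 -0.0531613 ] yaw 22.87769650796202 [np.float64(0.11537889172428452), np.float64(0.1155854202753073)]
bar yaw 21.271077587672785 0.05377901834537276
[[-9.73725816e-01  2.27723473e-01 -2.33605786e-04]
 [ 2.27723585e-01  9.73725000e-01 -1.26222953e-03]
 [-5.99714985e-05 -1.28226302e-03 -9.99999176e-01]]
```

Bushing and disc are 198.8 mm apart (199 expected), and the axis-to-nest distances are about 115.5 mm (115 expected), so the measurements agree. The axis is at (0.568, -0.0535), the bar yaw is 22.9°, and the bushing direction is +60°, giving 82.9°. Next I'll move over the knob, then turn the tool.

```bash
python3 -m crank '[[[-0.94,-0.91,0],0],[[-0.94,-0.91,0],0],[[-0.94,-0.91,0],0],[[-0.94,-0.91,0],0],[[-0.94,-0.91,0],0],[[-0.94,-0.91,0],0],[[-0.94,-0.91,0],0],[[-0.94,-0.91,0],0],[[-0.94,-0.91,0],0],[[-0.94,-0.91,0],0]]' 1 50
python3 -m crank '[[[-0.94,-0.91,0],0],[[-0.94,-0.91,0],0],[[-0.94,-0.91,0],0],[[-0.94,-0.91,0],0],[[-0.94,-0.91,0],0],[[-0.94,-0.91,0],0],[[-0.94,-0.91,0],0],[[-0.94,-0.91,0],0],[[-0.94,-0.91,0],0],[[-0.94,-0.91,0],0]]'
python3 -m crank '[[[0,0,0],1],[[0,0,0],1],[[0,0,0],1],[[0,0,0],1],[[0,0,0],1],[[0,0,0],1],[[0,0,0],1],[[0,0,0],1],[[0,0,0],1],[[0,0,0],1],[[0,0,0],1],[[0,0,0],1]]'
python3 -m crank '[[[0,0,0],1],[[0,0,0],1],[[0,0,0],1],[[0,0,0],1],[[0,0,0],1],[[0,0,0],1],[[0,0,0],0],[[0,0,0],0]]'
cat >> h.py <<'E'
from scipy.spatial.transform import Rotation as Ro
def todo(x,y,z,yaw):
    s=sensors.read_state(); M=Ro.from_quat(s["eef_rot"]).as_matrix()
    d=M.T@(np.array([x,y,z])-s["ee_pos"]); cur=np.degrees(np.arctan2(M[1,0],M[0,0]))
    print("t",s["time"],"pos",s["ee_pos"].round(4),"yaw",cur,"shift units",d/.03,"turn units",-((yaw-cur+180)%360-180)/8,"tilt",M[2])
    print("q",s["joint_positions"].round(2),"F",s["ft_force"].round(2),"w",s["width"],"g",s["grip_force"])
E
python3 - <<'E'
from h import *
todo(.568,-.0535,.084,22.9)
im=vision.camera("wrist"); cv2.imwrite("pics/w0.png",im[:,:,::-1])
E
```

```text
time: 1.35
ee_pos: [0.3552, 0.2772, 0.2223]
eef_rot: [0.115, 0.993, -0.0, -0.0]
ft_force: [-0.9, 0.1, -0.4]
width: 0.0873
grip_force: 0.0
time: 2.6
ee_pos: [0.5676, -0.0524, 0.2223]
eef_rot: [0.114, 0.993, 0.0, -0.0]
ft_force: [0.4, 0.1, -0.1]
width: 0.0871
grip_force: 0.0
time: 4.1
ee_pos: [0.5669, -0.0514, 0.2222]
eef_rot: [0.816, 0.578, -0.0, -0.0]
ft_force: [-0.3, -0.7, -0.1]
width: 0.0873
grip_force: 0.0
time: 5.1
ee_pos: [0.5671, -0.0515, 0.2224]
eef_rot: [0.98, 0.199, -0.0, -0.0]
ft_force: [0.2, -0.7, -0.1]
width: 0.087
grip_force: 0.0
t 5.1 pos [ 0.5671 -0.0515  0.2224] yaw 23.01278441825851 shift units [3.24422585e-03 7.44638693e-02 4.61321136e+00] turn units 0.0140980522823142 tilt [-2.06474007e-04 -1.36770425e-04 -9.99999969e-01]
q [-0.83  0.31  1.03  1.65 -0.27  1.33 -0.92] F [ 0.18 -0.68 -0.14] w 0.08702960691747774 g 0.0
```

View pics/w0.png

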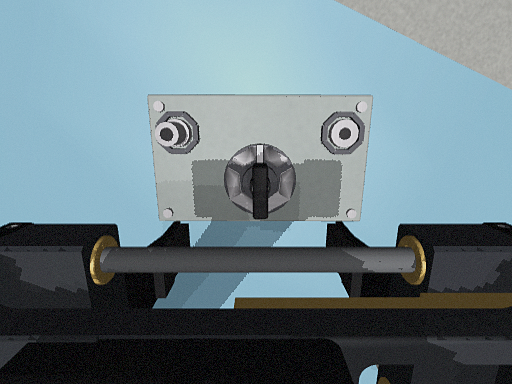

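The wrist view shows the knob upright at column 260, with the nose at the top (261,152) and the bushing on the left (168,133). That puts the lateral offset at about +2 mm along tool y, which agrees with the calculation. Now I'll descend and grip.

```bash
python3 -m crank '[[[0,0.07,0.8],0],[[0,0,0.8],0],[[0,0,0.8],0],[[0,0,0.8],0],[[0,0,0.8],0],[[0,0,0.6],0],[[0,0,0],0]]' 1 50
python3 -m crank '[[[0,0,0],0],[[0,0,0],0],[[0,0,0],0],[[0,0,0],0],[[0,0,0],0],[[0,0,0],0]]' 0 50
python3 -c "
from h import *
todo(.568,-.0535,.105,22.9)"
```

```text
time: 6.02
ee_pos: [0.5673, -0.0535, 0.0836]
eef_rot: [0.98, 0.198, -0.001, -0.0]
ft_force: [0.5, 0.6, 0.2]
width: 0.0868
grip_force: 0.0
time: 6.78
ee_pos: [0.568, -0.0534, 0.0845]
eef_rot: [0.98, 0.198, -0.0, -0.0]
ft_force: [-0.1, 0.8, -0.3]
width: 0.035
grip_force: 0.0
t 6.775 pos [ 0.568  -0.0534  0.0845] yaw 22.83527565036193 shift units [ 2.38829291e-04  2.67918532e-03 -6.82474551e-01] turn units -0.008090543704760478 tilt [ 9.93060752e-06 -1.15888595e-04 -9.99999993e-01]
q [-0.73  0.47  0.93  1.81 -0.42  1.08 -0.82] F [-0.08  0.81 -0.3 ] w 0.03495831198214294 g 0.0
```

Still closing, so I'll wait and then lift 19 mm.

```bash
python3 -m crank '[[[0,0,0],0],[[0,0,0],0],[[0,0,0],0],[[0,0,0],0],[[0,0,0],0]]' 0 50
python3 -m crank '[[[0,0,-0.2],0],[[0,0,-0.2],0],[[0,0,-0.2],0],[[0,0,0],0]]'
python3 -c "
from h import *
todo(.568,-.0535,.105,82.9)"
```

```text
time: 7.4
ee_pos: [0.568, -0.0537, 0.0846]
eef_rot: [0.98, 0.198, 0.0, 0.0]
ft_force: [1.5, -2.1, -1.1]
width: 0.0195
grip_force: 50.0
time: 7.9
ee_pos: [0.5679, -0.0536, 0.1027]
eef_rot: [0.98, 0.198, 0.0, 0.0]
ft_force: [3.3, -3.6, -10.1]
width: 0.0196
grip_force: 50.0
t 7.9 pos [ 0.5679 -0.0536  0.1027] yaw 22.829613791556994 shift units [ 0.00516936 -0.00105527 -0.07789068] turn units -7.508798276055376 tilt [ 1.84428231e-05  9.31679805e-05 -9.99999995e-01]
q [-0.74  0.44  0.95  1.79 -0.4   1.11 -0.83] F [  3.32  -3.61 -10.11] w 0.019647255390102623 g 49.99064862728119
```

The force of −10 N at 18 mm of lift matches the spring. Next I'll turn +60° (−7.5 units).

```bash
python3 -m crank '[[[0,0,0],-0.75],[[0,0,0],-0.75],[[0,0,0],-0.75],[[0,0,0],-0.75],[[0,0,0],-0.75]]'
python3 -m crank '[[[0,0,0],-0.75],[[0,0,0],-0.75],[[0,0,0],-0.75],[[0,0,0],-0.75],[[0,0,0],-0.75],[[0,0,0],0],[[0,0,0],0]]'
python3 - <<'E'
from h import *
todo(.568,-.0535,.085,82.9)
im=vision.camera("wrist"); im2=vision.camera("scene")[130:260,150:320]
cv2.imwrite("pics/w1.png",np.vstack([im,cv2.resize(im2,(512,208))])[:,:,::-1])
E
```

```text
time: 8.52
ee_pos: [0.5681, -0.0538, 0.1023]
eef_rot: [0.895, 0.446, 0.0, 0.0]
ft_force: [4.6, -3.8, -10.3]
width: 0.0195
grip_force: 50.0
time: 9.4
ee_pos: [0.5683, -0.0539, 0.1024]
eef_rot: [0.75, 0.661, 0.0, 0.001]
ft_force: [5.7, -4.8, -10.2]
width: 0.0197
grip_force: 50.0
t 9.4 pos [ 0.5683 -0.0539  0.1024] yaw 82.81602980749271 shift units [ 0.01315222 -0.01362656  0.58099955] turn units -0.01049627406341358 tilt [-5.10595420e-04  1.02649458e-03 -9.99999343e-01]
q [-0.58  0.37  0.72  1.78 -0.28  1.09  0.11] F [  5.68  -4.78 -10.24] w 0.01972475922671432 g 49.98878359794617
```

View pics/w1.png

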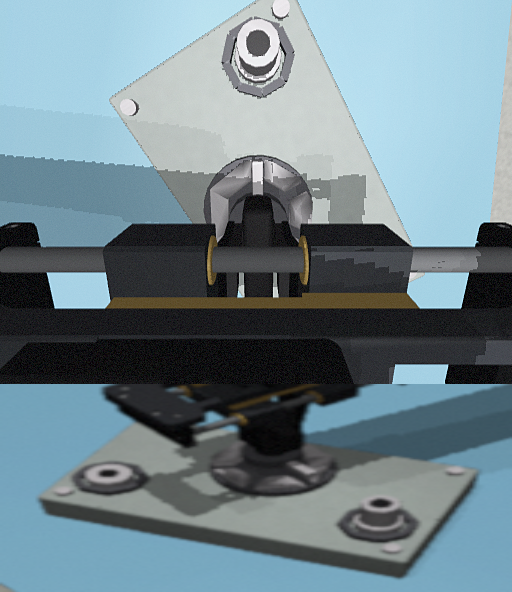

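The nose (258,175) now points straight at the tall bushing (258,42). I'll lower by 18 mm, release and retreat upward.

```bash
python3 -m crank '[[[0,0,0.2],0],[[0,0,0.2],0],[[0,0,0.2],0],[[0,0,0],0]]'
python3 -m crank '[[[0,0,0],0],[[0,0,0],0],[[0,0,0],0],[[0,0,0],0],[[0,0,0],0],[[0,0,0],0],[[0,0,0],0]]' 1
python3 -m crank '[[[0,0,-0.4],0],[[0,0,-0.8],0],[[0,0,-0.8],0],[[0,0,-0.8],0],[[0,0,-0.8],0],[[0,0,-0.8],0],[[0,0,-0.8],0],[[0,0,0],0],[[0,0,0],0]]'
python3 - <<'E'
from h import *
todo(.568,-.0535,.085,82.9)
im=vision.camera("wrist"); im2=vision.camera("scene")[130:260,150:320]
cv2.imwrite("pics/w2.png",np.vstack([im,cv2.resize(im2,(512,208))])[:,:,::-1])
E
```

```text
time: 10.0
ee_pos: [0.5684, -0.0539, 0.0848]
eef_rot: [0.75, 0.661, 0.0, 0.0]
ft_force: [5.1, -3.5, -4.8]
width: 0.0196
grip_force: 50.0
time: 10.88
ee_pos: [0.5679, -0.0534, 0.0845]
eef_rot: [0.75, 0.662, 0.0, -0.0]
ft_force: [0.7, 0.2, 0.1]
width: 0.0811
grip_force: 0.0
time: 12.0
ee_pos: [0.5677, -0.0534, 0.2403]
eef_rot: [0.75, 0.662, -0.0, -0.0]
ft_force: [0.2, 0.5, -0.4]
width: 0.0872
grip_force: 0.0
t 12.0 pos [ 0.5677 -0.0534  0.2403] yaw 82.83242226185979 shift units [-2.01818849e-03  9.78151328e-03  5.17751364e+00] turn units -0.008447217267526952 tilt [ 1.88514705e-04 -2.40652311e-04 -9.99999953e-01]
q [-0.64  0.24  0.77  1.62 -0.17  1.35  0.03] F [ 0.24  0.48 -0.41] w 0.08715432619771654 g 0.0
```

View pics/w2.png

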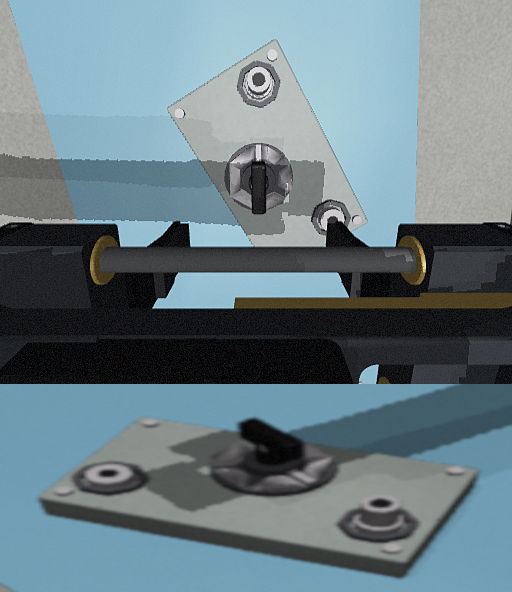

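The nose (258,152) sits in the notch and points at the bushing (258,80), and both parts are still seated. Before release the grip was back at its original height, with only the 4.8 N resting spring load, so the knob is fully down. I'm handing in.

```bash
python3 -c "
from bench import r
print(r.close_job())"
```

```text
the job is handed in; nothing more can be done
None
```

The knob was lifted, turned 60° to the tall bushing and lowered fully into that notch; it is released, the bushing and disc are still seated, and the job was handed in at about 12 s (no verdict was returned).

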